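# Sweep the cup hinges into the batten bay

### The job

Without picking anything up, gently sweep the two loose metal cup hinges along the bench with the fingers into the U-shaped wooden bay, through its open side, until both lie flat and wholly inside it. Do not lift or flick the hinges, and leave the pencil between them and all the other things on the bench where they are.

Things in the scene. Friction and masses are not known exactly. Their poses are not given: they have to be found in the camera images.
- bay: Fixed U-shaped bay of three dark wooden battens (20 mm thick, 28 mm high) screwed to the bench, no floor; place and turn vary. Inside 250 mm wide, 160 mm deep. Origin on the bench in the middle of the open side, level with the tips of the side battens; +y points into the bay (roughly to the robot's left), x runs along the opening (side battens |x| = 125 to 145 mm), z up.
- hinge_a: Loose bright-metal cup hinge, the one lying nearer the robot: 59 x 92 mm, 17 mm high, about 70 g, flat on the bench, any turn. Origin at the middle of its outline, on the underside. Round cup (41 mm across, 12 mm high; flat ears to x = -30 and +29 mm at z 10 to 12 mm) at its +y end; arm (x = -2 to +29 mm, 17 mm high) in the other half. Slides when pushed.
- hinge_a_cup_left (a point): outline corner of hinge_a at its x, y = (-30, 41) mm, 11 mm above its underside
- hinge_a_cup_right (a point): outline corner of hinge_a at its x, y = (29, 41) mm, 11 mm above its underside
- hinge_a_arm_left (a point): outline corner of hinge_a at its x, y = (-2, -46) mm, 11 mm above its underside
- hinge_a_arm_right (a point): outline corner of hinge_a at its x, y = (29, -46) mm, 11 mm above its underside
- hinge_b: Loose bright-metal cup hinge, the one lying farther from the robot: 59 x 92 mm, 17 mm high, about 70 g, flat on the bench, any turn. Origin at the middle of its outline, on the underside. Round cup (41 mm across, 12 mm high; flat ears to x = -30 and +29 mm at z 10 to 12 mm) at its -y end; arm (x = -2 to +29 mm, 17 mm high) in the other half. Slides when pushed.
- hinge_b_cup_left (a point): outline corner of hinge_b at its x, y = (-30, -41) mm, 11 mm above its underside
- hinge_b_cup_right (a point): outline corner of hinge_b at its x, y = (29, -41) mm, 11 mm above its underside
- hinge_b_arm_left (a point): outline corner of hinge_b at its x, y = (-2, 46) mm, 11 mm above its underside
- hinge_b_arm_right (a point): outline corner of hinge_b at its x, y = (29, 46) mm, 11 mm above its underside
- pencil: To be left alone: flat red carpenter's pencil, 178 mm long, 9 mm high, lying between the two hinges and roughly parallel to the way into the bay; origin at its middle
- tape_roll: To be left alone: roll of masking tape, 101 mm across, 25 mm high, lying flat to the right of the hinges; origin at its middle
- pull: To be left alone: metal bar handle for a door, 160 mm long, 12 mm high, lying to the right of the hinges; origin at its middle
- sander: To be left alone: cork sanding block, 126 x 97 x 24 mm, left of the bay; origin at its middle
There are look-alikes about, which are no part of the job. What is shaped like the hinge_b but yellow is not meant.

How it is judged (in metres and radians):
At the end, for the whole second after the job is handed in: Both hinges lie flat on the bench, at rest, with all four outline corners past the line of the bay's open side (3 mm tolerance), between its side battens and in front of its back batten (y of each of hinge_a_cup_left, hinge_a_cup_right, hinge_a_arm_left, hinge_a_arm_right, hinge_b_cup_left, hinge_b_cup_right, hinge_b_arm_left, hinge_b_arm_right in the frame of bay above -0.003 m and y of each of hinge_a, hinge_b in the frame of bay below 0.16 m and x of hinge_a in the frame of bay between -0.125 and 0.125 m and height (world z) of each of hinge_a, hinge_b below 0.006 m and angle between each of hinge_a, hinge_b's own z axis and vertical below 0.15 rad and linear speed of each of hinge_a, hinge_b below 0.02 m/s and x of hinge_b in the frame of bay between -0.125 and 0.125 m); the robot touches nothing.
It fails at once if a hinge is lifted off the bench (over 15 mm) or stood on edge (height (world z) of any of hinge_a, hinge_b above 0.015 m or angle between any of hinge_a, hinge_b's own z axis and vertical above 0.6 rad).
It fails at once if a hinge is struck so that it flies (over 0.6 m/s) (linear speed of any of hinge_a, hinge_b above 0.6 m/s).
It fails at once if the pencil, tape roll, bar handle or sanding block is displaced by more than 30 mm (distance of any of pencil, tape_roll, pull, sander from where it was at the start of the episode above 0.03 m).
It also fails if it takes over 72 s, if anything falls off the work surface, if the arm or the gripper's body presses on something with over 40 N, if the wrist force passes 120 N, or if a joint passes its speed limit or range.

### The arm

A 6-joint arm with a two-finger parallel gripper is mounted at the origin on a cart in front of the work surface, level with it; the furniture and walls round the work are solid. World frame = base frame: x ahead of the robot, y to its left, z up, the work surface at z = 0. Lengths are in mm, angles in rad, forces in N, time in s.
With the tool pointing down it reaches from about 350 to 775 mm from the base axis. Payload 7.3 kg.
Tool frame: the origin (TCP) lies on the centre line of the jaws, within the pads' length; the fingertips stand finger_overhang ahead of it and the grasp point (between the pads) lies 8 mm behind it (finger_overhang is the distance from the TCP to the fingertips, in mm); z points along the fingers, y is the line along which they close (so a half turn about z gives the same grasp; the last joint's range is limited). The gripper opens to 92 mm and grips with 3 to 60 N. Pads are 19 mm wide; open, the fingers measure 130 mm over their backs; the gripper's body (75 mm by 190 mm) begins 47 mm behind the grasp point.
Start: joints at [-1.373, 0.342, 1.524, -0, 1.275, -0.146], TCP at [176.983, -494.291, 210.441] pointing down, gripper open.
Joint ranges: [-2.53, 2.53], [-0.77, 2.02], [0.04, 2.7], [-1, 4.14], [0.28, 2.66], [-3.11, 3.11]. Speed limits (rad/s): [2.57, 2.57, 3.14, 3.14, 3.14, 3.14].

### API

Orientations are given as [roll, pitch, yaw] about the fixed x, y, z axes, in that order (R = Rz(yaw) Ry(pitch) Rx(roll)).
In Python, from plant import get_obs, capture, close_job, finger_overhang gives the robot as it stands.
- The arm moves only by the shell command python3 -m inch 'ROWS'. ROWS is JSON, one flat list of numbers, 7 for each row, row after row: the turn, a rotation vector about the tool's x, y, z scaled (see below), then the shift along the tool's x, y, z scaled (see below), then the closure, from -1 (fully open) to 1 (shut). In form: [ax, ay, az, tx, ty, tz, gripper, ax, ay, az, tx, ty, tz, gripper, ...]. A call has 1 to 10 rows; each row shifts and turns the commanded pose from where the row before left it, along the tool's axes as they then stand; what a row does not reach is not made up. The controller multiplies each number of a shift by 0.8 m and each number of a turn by 1.5 rad. A row lasts 1/12 s, in which the tool goes at most 41.7 mm and 7.16 degrees, less where a joint would pass 70% of its speed; a pose out of reach is approached as far as the arm can. A call with a number of a shift or a turn outside -1 to 1 is refused whole. A call with a gripper value outside its range is refused whole. The fingers move at their own pace and stop on an object; the grip force is fixed at half the most. Time passes only in rows, so rows that do not move let the fingers close. It gives the time, the measured TCP pose, the force, the opening and the grip force at its end, in the units of the state.
- get_obs(): the state, without advancing time (a new reading comes with each control period).
- capture(name): name is "scene" or "top" or "wrist"; returns a dict with "image" (480x640x3 uint8, red, green, blue), "mtx" (3x3 intrinsics, pixels), "pose" (4x4, takes a point from camera to world coordinates). Camera axes: x right, y up, looking along -z (the intrinsics and any distortion apply to the point x, -y, -z); pixel columns grow to the right and rows downward; lengths in mm; the calibration is good to about 2 mm. A picture is of the moment at which its call begins. There is no depth.
- close_job(): hands the job in; it is judged then, once.
The state is a dict: "time": time; "joint_positions": joint angles; "dq": joint speeds; "tau": joint torques, N m; "tool_pos": TCP position; "tcp_rot": TCP orientation; "contact_force": force on the tool from outside, world axes, zero at the start; "moment": the same for the moment, N m; "grip_width": finger opening in mm; "finger_force": force on a finger pad.
Only numpy, scipy, OpenCV 4.12 (cv2) and the standard library are available. Lean on these libraries where they do the work, as an engineer would, in place of code of your own. Each camera call takes 0.05 s, during which the arm holds its last target. There are 200 camera calls.

## Working session

There is one attempt and no reset: what is moved stays moved. The work goes in short steps, Python scripts to look and compute and a shell command to move; the robot and the scene stay as the last step left them, time stands still between calls to the robot, and variables do not carry over. Pictures are saved under pics/ and viewed, at most 10 in all, crops included, and the job is handed in when it is done.

```bash
ls; mkdir -p pics; python3 - <<'E'
from plant import *
import cv2, plant
print(get_obs(), finger_overhang() if callable(finger_overhang) else finger_overhang)
for n in ["top","scene"]:
    c=capture(n); cv2.imwrite(f"pics/{n}0.png",c["image"][:,:,::-1]); print(n,c["mtx"],c["pose"],c.keys())
E
```

```text
pics
{'time': 0.0, 'joint_positions': array([-1.37299716e+00,  3.42707477e-01,  1.52498588e+00, -1.09702253e-05,
        1.27540226e+00, -1.45989853e-01]), 'dq': array([-0.00076791,  0.00190539,  0.00060539, -0.00151619, -0.00037979,
        0.00102648]), 'tau': array([-9.75876719e-04, -4.31244242e+01, -2.44223642e+01,  7.18094129e-02,
        5.58630866e-02, -1.15667140e-04]), 'tool_pos': array([ 176.89424991, -493.8559999 ,  209.76376091]), 'tcp_rot': array([-3.14010414e+00, -2.08261187e-04,  3.43792069e-01]), 'contact_force': array([-0.21203444, -0.11078391,  0.15950666]), 'moment': array([-0.01531854,  0.01325865,  0.00421798]), 'finger_force': 0.0, 'grip_width': 91.87409613320877} 11.0
top [[570.15647915   0.         325.65334228]
 [  0.         570.15647915 239.27826102]
 [  0.           0.           1.        ]] [[ 2.33312258e-02  9.90743243e-01 -1.33729130e-01  3.38813985e+02]
 [-9.99607893e-01  2.51903895e-02  1.22271840e-02  3.63968912e+01]
 [ 1.54826888e-02  1.33391418e-01  9.90942489e-01  1.46923790e+03]
 [ 0.00000000e+00  0.00000000e+00  0.00000000e+00  1.00000000e+00]] dict_keys(['image', 'mtx', 'pose'])
scene [[496.51556095   0.         318.95411211]
 [  0.         496.51556095 238.9893473 ]
 [  0.           0.           1.        ]] [[ 7.37215879e-01  4.18203044e-01 -5.30677832e-01 -3.02517479e+02]
 [-6.75533604e-01  4.41194976e-01 -5.90763357e-01 -9.13103683e+02]
 [-1.29266410e-02  7.94010836e-01  6.07766151e-01  1.01032562e+03]
 [ 0.00000000e+00  0.00000000e+00  0.00000000e+00  1.00000000e+00]] dict_keys(['image', 'mtx', 'pose'])
```

View pics/top0.png

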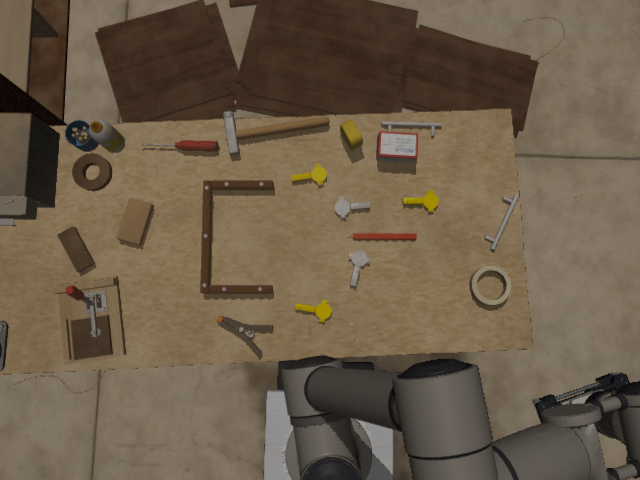

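View pics/scene0.png

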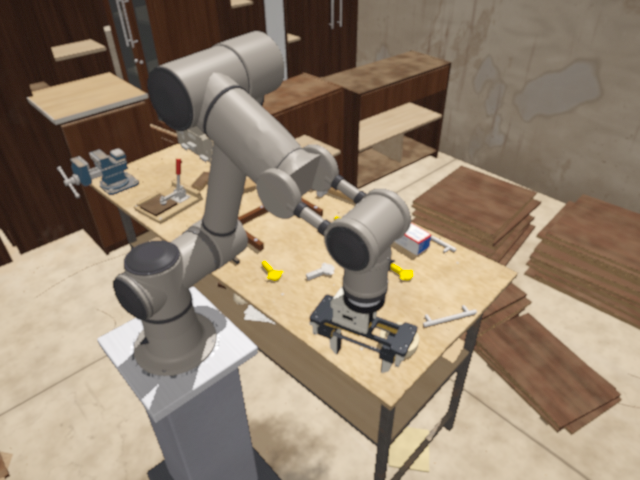

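The top view shows the bay (battens at about 203–272 x 180–293, opening to the right), hinge_b at (350,207), hinge_a at (358,267), the pencil from (348,236) to (416,237), yellow decoys at (310,176), (315,311) and (422,201), the tape at (490,286), and the pull at (502,222). I'll enlarge it.

```bash
cat > h.py <<'E'
import numpy as np, cv2
from plant import *
def w(c,pts,z):
    p=np.atleast_2d(np.array(pts,float)); K=c["mtx"]; P=c["pose"]
    d=np.c_[(p[:,0]-K[0,2])/K[0,0],-(p[:,1]-K[1,2])/K[1,1],-np.ones(len(p))]@P[:3,:3].T
    o=P[:3,3]; return np.round((o+d*((z-o[2])/d[:,2])[:,None])[:,:2],1)
def crop(c,x0,y0,x1,y1,s,f):
    cv2.imwrite("pics/"+f,cv2.resize(c["image"][y0:y1,x0:x1,::-1],None,fx=s,fy=s,interpolation=cv2.INTER_CUBIC))
E
python3 - <<'E'
from h import *
import pickle
c=capture("top"); crop(c,195,170,425,330,3.4,"crop0.png"); pickle.dump(c,open("c0.pkl","wb"))
E
```

```text
(no output)
```

View pics/crop0.png

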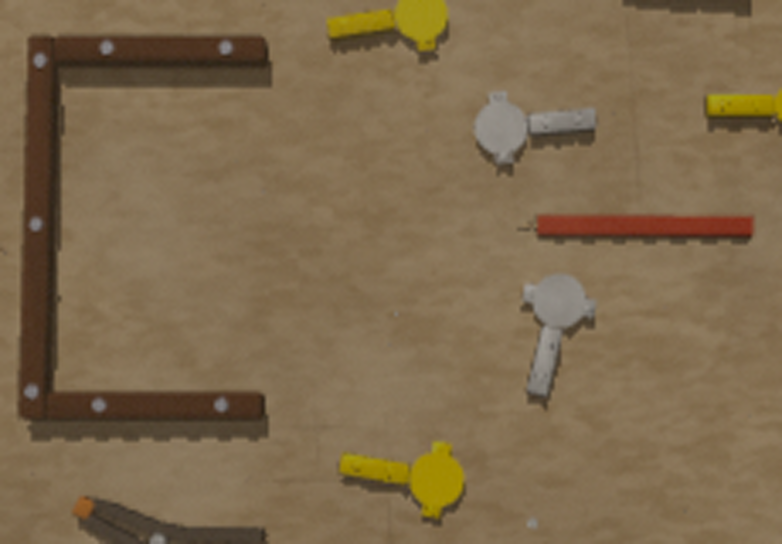

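The enlarged crop shows everything clearly: batten tips at about (266,38–62) and (264,393–417), hinge_b's cup centre at (500,128) and arm end at (595,120), hinge_a's cup centre at (560,301) and arm end at (538,397), and the pencil from (520,227) to (752,227).

```bash
python3 - <<'E'
from h import *
import pickle
c=pickle.load(open("c0.pkl","rb"))
f=lambda P,z: w(c,(np.array(P)+.5)/3.4-.5+[195,170],z).tolist()
print("battens tip upper (outer,inner), lower(inner,outer)",f([(266,38),(266,62),(264,393),(264,417)],28))
print("back inner corners",f([(58,62),(47,393)],28))
print("B cup, ears, arm end corners",f([(500,128),(498,93),(506,166)],12),f([(595,110),(595,131)],17))
print("A cup, ears, arm end corners",f([(560,301),(525,294),(595,308)],12),f([(528,394),(546,399)],17))
print("pencil",f([(522,227),(538,227),(752,217),(752,237)],9))
print("yellow",f([(327,30),(426,50),(441,444),(465,480),(705,105),(340,465)],12))
print("tape,pull",w(c,[(490,286)],25),w(c,[(516,197),(492,242)],12))
E
```

```text
battens tip upper (outer,inner), lower(inner,outer) [[682.1, 158.4], [663.5, 157.8], [413.1, 150.3], [395.4, 149.7]]
back inner corners [[659.3, 315.0], [409.2, 310.6]]
B cup, ears, arm end corners [[620.4, -21.4], [647.6, -19.3], [591.1, -26.5]] [[635.3, -93.4], [619.0, -93.7]]
A cup, ears, arm end corners [[488.7, -69.3], [493.3, -42.8], [484.0, -95.9]] [[417.7, -46.1], [414.3, -59.6]]
pencil [[544.8, -39.7], [545.2, -51.9], [557.0, -215.2], [541.6, -215.2]]
yellow [[693.5, 113.2], [679.8, 36.7], [379.0, 18.1], [352.8, -0.5], [642.5, -178.3], [361.7, 93.0]]
tape,pull [[ 424.6 -401.5]] [[ 659.8 -477.4]
 [ 539.3 -412.4]]
```

```bash
cat >> h.py <<'E'
def to(x,y,z,yaw,n=None):
    """turn first, then shift (units) to reach the world target; tool down"""
    o=get_obs(); p=o["tool_pos"]; a=o["tcp_rot"][2]; d=np.array([x,y,z])-p
    c,s=np.cos(yaw),np.sin(yaw)
    print("t",round(o["time"],2),"p",p.round(1),"rot",o["tcp_rot"].round(3),"gap",round(o["grip_width"],1),"F",o["contact_force"].round(1))
    print("az total",round(-(yaw-a)/1.5,4),"shift units total",np.round([(c*d[0]+s*d[1])/800,(s*d[0]-c*d[1])/800,-d[2]/800],4))
E
python3 -m inch '[0,0,0.047,0,0,0,0.26,0,0,0.047,0,0,0,0.26,0,0,0.047,0,0,0,0.26,0,0,0.047,0,0,0,0.26,0,0,0.047,0,0,0,0.26,0,0,0.047,0,0,0,0.26,0,0,0.047,0,0,0,0.26,0,0,0.047,0,0,0,0.26,0,0,0,0,0,0,0.26]'
python3 -c "
from h import *
to(457,-62,80,-.216)"
```

```text
time: 0.9
tool_pos: [176.9, -494.1, 210.2]
tcp_rot: [-3.141, 0.0, -0.223]
contact_force: [0.7, 0.1, 0.0]
grip_width: 37.0
finger_force: 0.0
t 0.9 p [ 176.9 -494.1  210.2] rot [-3.141  0.    -0.223] gap 37.0 F [0.7 0.1 0. ]
az total -0.0045 shift units total [ 0.2262 -0.6026  0.1627]
```

```bash
python3 -m inch '[0,0,-0.004,0.0113,-0.0301,0,0.26,0,0,0,0.0113,-0.0301,0,0.26,0,0,0,0.0113,-0.0301,0,0.26,0,0,0,0.0113,-0.0301,0,0.26,0,0,0,0.0113,-0.0301,0,0.26,0,0,0,0.0113,-0.0301,0,0.26,0,0,0,0.0113,-0.0301,0,0.26,0,0,0,0.0113,-0.0301,0,0.26,0,0,0,0.0113,-0.0301,0,0.26,0,0,0,0.0113,-0.0301,0,0.26]'
python3 -m inch '[0,0,0,0.0113,-0.0301,0.006,0.26,0,0,0,0.0113,-0.0301,0.006,0.26,0,0,0,0.0113,-0.0301,0.006,0.26,0,0,0,0.0113,-0.0301,0.006,0.26,0,0,0,0.0113,-0.0301,0.006,0.26,0,0,0,0.0113,-0.0301,0.006,0.26,0,0,0,0.0113,-0.0301,0.006,0.26,0,0,0,0.0113,-0.0301,0.006,0.26,0,0,0,0.0113,-0.0301,0.006,0.26,0,0,0,0.0113,-0.0301,0.006,0.26]'
python3 -m inch '[0,0,0,0,0,0,0.26,0,0,0,0,0,0,0.26]' >/dev/null
python3 - <<'E'
from h import *
to(457,-62,16,-.216)
c=capture("wrist"); crop(c,0,0,640,480,1.2,"w1.png")
import pickle; pickle.dump(c,open("cw.pkl","wb")); print(c["pose"].round(2))
E
```

```text
time: 1.73
tool_pos: [317.1, -277.1, 210.4]
tcp_rot: [3.142, -0.0, -0.212]
contact_force: [0.9, -0.3, 0.6]
grip_width: 33.9
finger_force: 0.0
time: 2.57
tool_pos: [456.6, -61.0, 162.1]
tcp_rot: [3.142, 0.0, -0.212]
contact_force: [0.6, -0.2, -0.2]
grip_width: 33.9
finger_force: 0.0
t 2.73 p [456.1 -61.3 162. ] rot [ 3.141e+00  1.000e-03 -2.100e-01] gap 34.4 F [-0.5 -0.9 -0.6]
az total 0.0042 shift units total [0.0012 0.0006 0.1825]
[[-2.1000e-01  9.4000e-01  2.7000e-01  5.2968e+02]
 [-9.8000e-01 -2.0000e-01 -6.0000e-02 -7.6070e+01]
 [-0.0000e+00 -2.8000e-01  9.6000e-01  3.3598e+02]
 [ 0.0000e+00  0.0000e+00  0.0000e+00  1.0000e+00]]
```

View pics/w1.png

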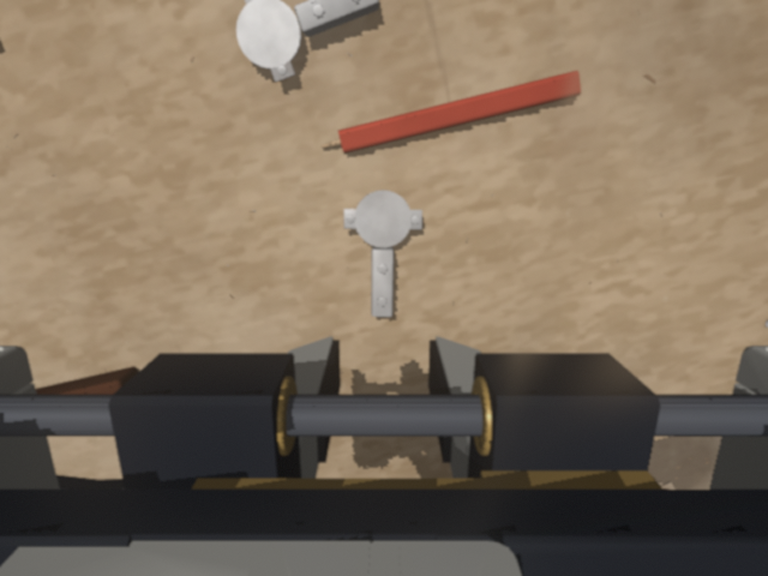

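The wrist view shows hinge_a lined up with the jaw centre (arm at column 383, fingers 339–430). Its cup is at (384,220) and its arm end at (383,317).

```bash
python3 - <<'E'
from h import *
import pickle
c=pickle.load(open("cw.pkl","rb"))
f=lambda P,z: w(c,np.array(P)/1.2,z).tolist()
print("A cup, ears",f([(384,220),(345,218),(421,220)],12),"arm end",f([(373,316),(393,317)],17))
print("B cup",f([(269,33),(284,75)],12),"pencil",f([(325,147),(343,140),(578,82)],9))
E
```

```text
A cup, ears [[486.7, -66.6], [493.9, -39.6], [481.2, -92.5]] arm end [[418.9, -43.8], [415.1, -58.3]]
B cup [[619.0, -19.3], [593.3, -22.1]] pencil [[544.0, -37.1], [545.9, -50.3], [549.1, -211.6]]
```

```bash
python3 -m inch '[0,0,0,0,0,0.04,0.26,0,0,0,0,0,0.04,0.26,0,0,0,0,0,0.04,0.26,0,0,0,0,0,0.03,0.26,0,0,0,0,0,0.02,0.26,0,0,0,0,0,0.0125,0.26,0,0,0,0,0,0,0.26,0,0,0,0,0,0,0.26]'

```

```text
time: 3.45
tool_pos: [455.8, -63.1, 16.5]
tcp_rot: [3.141, 0.001, -0.215]
contact_force: [-0.2, -0.9, -0.4]
grip_width: 33.8
finger_force: 0.0
```

```bash
python3 -m inch '[0,0,-0.06,0.002,0.0036,0,0.26,0,0,-0.06,0.002,0.0036,0,0.26,0,0,-0.06,0.002,0.0036,0,0.26,0,0,-0.06,0.002,0.0036,0,0.26,0,0,-0.06,0.002,0.0036,0,0.26,0,0,-0.06,0.002,0.0036,0,0.26,0,0,-0.06,0.002,0.0036,0,0.26,0,0,-0.06,0.002,0.0036,0,0.26,0,0,-0.06,0.002,0.0036,0,0.26,0,0,-0.06,0.002,0.0036,0,0.26]'
python3 - <<'E'
from h import *
c=capture("wrist"); crop(c,0,0,640,480,1.2,"w2.png")
E
```

```text
time: 4.28
tool_pos: [477.4, -87.6, 17.9]
tcp_rot: [3.139, -0.001, 0.69]
contact_force: [-0.4, -0.1, -0.2]
grip_width: 34.1
finger_force: 0.0
```

View pics/w2.png

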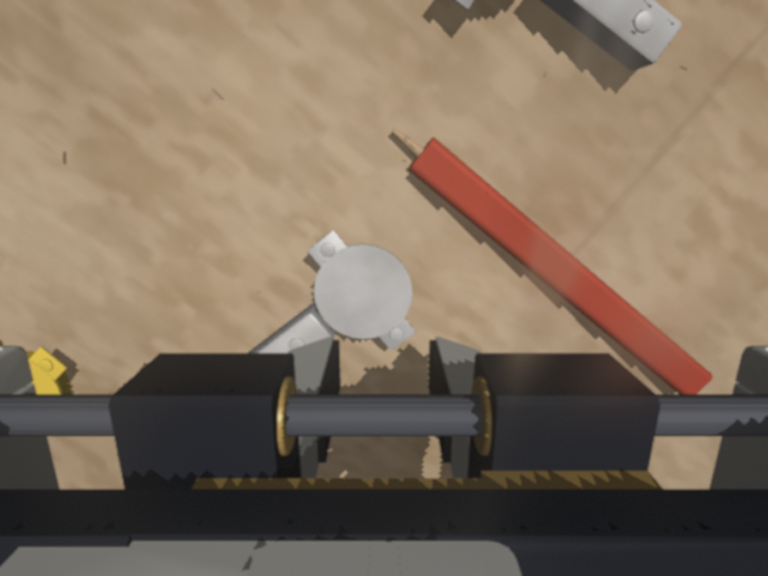

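The hinge's cup is at (363,291) and its arm points to lower left, disappearing behind the left finger, so it hardly turned. I'll project the fingertips and measure.

```bash
python3 - <<'E'
from h import *
c=capture("wrist"); o=get_obs()
f=lambda P,z: w(c,np.array(P)/1.2,z).tolist()
print("A cup, ears",f([(363,291),(322,247),(402,337)],12),"arm line",f([(315,308),(255,350),(325,335)],17))
print("pencil",f([(390,133),(695,385)],9))
a=o["tcp_rot"][2]; X=np.array([np.cos(a),np.sin(a),0]);Y=np.array([np.sin(a),-np.cos(a),0])
def pr(p):
    q=c["pose"][:3,:3].T@(p-c["pose"][:3,3]); return (c["mtx"]@[q[0],-q[1],-q[2]]/-q[2])[:2]*1.2
for z in (-11,30):
  for dy in (-36,-17,17,36):
    for dx in (-9.5,9.5): print(z,dy,dx,pr(o["tool_pos"]+dx*X+dy*Y-np.array([0,0,z+11-11])*0+np.array([0,0,z])).round())
t=capture("top"); crop(t,270,170,430,310,4,"t2.png")
E
```

```text
A cup, ears [[488.9, -65.8], [492.6, -41.4], [483.6, -91.6]] arm line [[472.0, -54.5], [441.1, -46.5], [465.2, -64.9]]
pencil [[543.8, -34.3], [549.6, -209.1]]
-11 -36 -9.5 [305. 356.]
-11 -36 9.5 [303. 316.]
-11 -17 -9.5 [348. 356.]
-11 -17 9.5 [347. 316.]
-11 17 -9.5 [424. 357.]
-11 17 9.5 [425. 317.]
-11 36 -9.5 [466. 357.]
-11 36 9.5 [469. 317.]
30 -36 -9.5 [286. 404.]
30 -36 9.5 [283. 355.]
30 -17 -9.5 [339. 404.]
30 -17 9.5 [338. 356.]
30 17 -9.5 [434. 405.]
30 17 9.5 [436. 356.]
30 36 -9.5 [487. 405.]
30 36 9.5 [490. 357.]
```

View pics/t2.png

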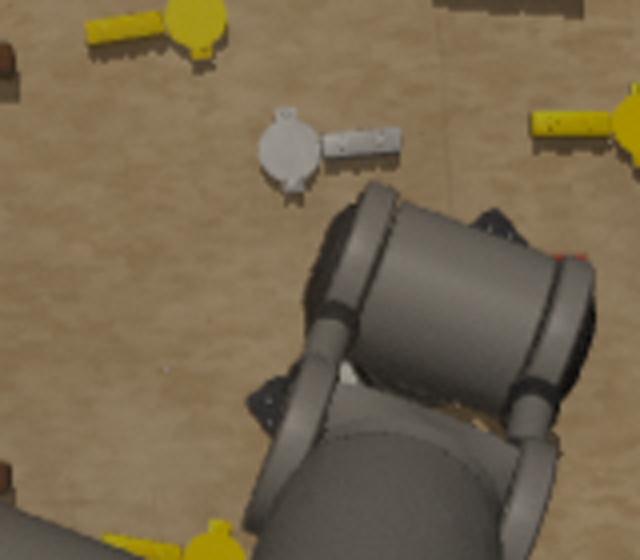

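The computed finger position overlaps the arm, yet there is no force and the hinge hasn't moved. So the tips must be higher than I assumed. I'll undo the turn, then feel downwards for the bench.

```bash
python3 -m inch '[0,0,0.06,-0.002,-0.0036,0,0.26,0,0,0.06,-0.002,-0.0036,0,0.26,0,0,0.06,-0.002,-0.0036,0,0.26,0,0,0.06,-0.002,-0.0036,0,0.26,0,0,0.06,-0.002,-0.0036,0,0.26,0,0,0.06,-0.002,-0.0036,0,0.26,0,0,0.06,-0.002,-0.0036,0,0.26,0,0,0.06,-0.002,-0.0036,0,0.26,0,0,0.06,-0.002,-0.0036,0,0.26,0,0,0.06,-0.002,-0.0036,0,0.26]'
python3 -m inch '[0,0,0,0,0,0,0.26,0,0,0,0,0,0.002,0.26,0,0,0,0,0,0.002,0.26,0,0,0,0,0,0,0.26]'
python3 - <<'E'
from h import *
to(457,-62,16,-.216)
c=capture("scene"); crop(c,260,200,420,320,5,"s3.png")
E
```

```text
time: 5.27
tool_pos: [454.0, -64.2, 17.0]
tcp_rot: [3.141, -0.001, -0.222]
contact_force: [-0.1, 0.5, 0.2]
grip_width: 33.9
finger_force: 0.0
time: 5.6
tool_pos: [454.0, -64.3, 13.1]
tcp_rot: [3.141, 0.0, -0.213]
contact_force: [-0.4, 0.0, 0.0]
grip_width: 34.0
finger_force: 0.0
t 5.6 p [454.  -64.3  13.1] rot [ 3.141  0.    -0.213] gap 34.0 F [-0.4  0.   0. ]
az total 0.0018 shift units total [ 0.003  -0.0036 -0.0037]
```

View pics/s3.png

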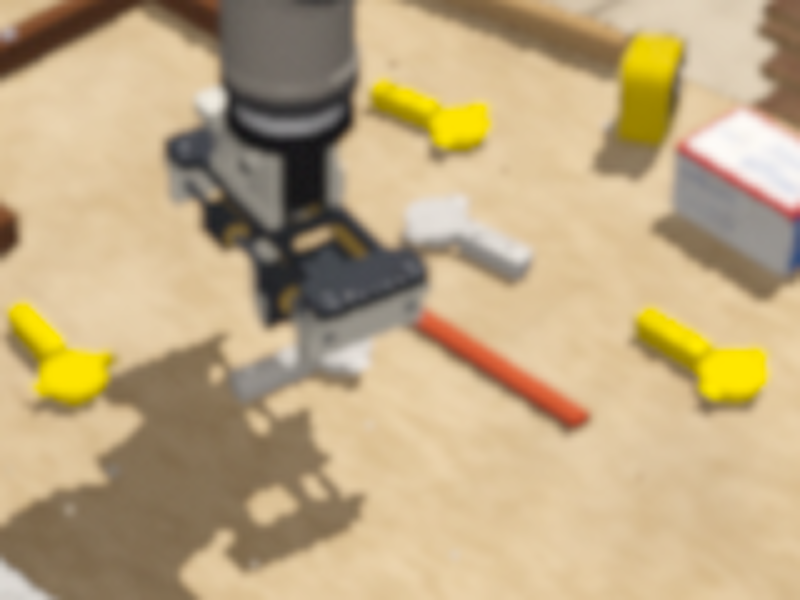

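The scene view shows the fingers (around (320,350)) still well above the hinge and bench, with their shadow detached. I'll keep feeling down in small steps and watch the force.

```bash
python3 -m inch '[0,0,0,0,0,0.002,0.26,0,0,0,0,0,0.002,0.26,0,0,0,0,0,0,0.26]'
python3 -m inch '[0,0,0,0,0,0.001,0.26,0,0,0,0,0,0.001,0.26,0,0,0,0,0,0,0.26]'; python3 -m inch '[0,0,0,0,0,0.001,0.26,0,0,0,0,0,0.001,0.26,0,0,0,0,0,0,0.26]'
```

```text
time: 5.9
tool_pos: [453.8, -64.2, 9.7]
tcp_rot: [3.142, 0.001, -0.214]
contact_force: [0.0, 0.4, 0.2]
grip_width: 33.8
finger_force: 0.0
time: 6.15
tool_pos: [454.0, -64.2, 8.3]
tcp_rot: [3.142, 0.0, -0.214]
contact_force: [0.0, -0.3, -0.2]
grip_width: 33.8
finger_force: 0.0
time: 6.4
tool_pos: [454.0, -64.1, 6.7]
tcp_rot: [3.142, 0.0, -0.214]
contact_force: [0.8, -0.7, -0.2]
grip_width: 33.9
finger_force: 0.0
```

The TCP reads below 11 mm with no contact, so the reported TCP lies further out than the real fingers. I'll keep going.

```bash
python3 -m inch '[0,0,0,0,0,0.002,0.26,0,0,0,0,0,0.002,0.26,0,0,0,0,0,0.002,0.26,0,0,0,0,0,0,0.26]'
python3 -m inch '[0,0,0,0,0,0.002,0.26,0,0,0,0,0,0.002,0.26,0,0,0,0,0,0,0.26]'; python3 -m inch '[0,0,0,0,0,0.002,0.26,0,0,0,0,0,0.001,0.26,0,0,0,0,0,0,0.26]'
python3 - <<'E'
from h import *
c=capture("wrist"); crop(c,160,160,480,400,2.4,"w4.png")
E
```

```text
time: 6.73
tool_pos: [453.8, -64.1, 1.7]
tcp_rot: [3.142, 0.001, -0.214]
contact_force: [0.3, 0.4, 0.1]
grip_width: 34.2
finger_force: 0.0
time: 6.98
tool_pos: [453.9, -64.1, -1.5]
tcp_rot: [3.142, 0.0, -0.214]
contact_force: [-0.1, -0.6, -0.5]
grip_width: 33.7
finger_force: 0.0
time: 7.23
tool_pos: [453.9, -64.1, -3.8]
tcp_rot: [3.142, 0.0, -0.214]
contact_force: [-0.2, 1.1, 0.6]
grip_width: 34.0
finger_force: 0.0
```

View pics/w4.png

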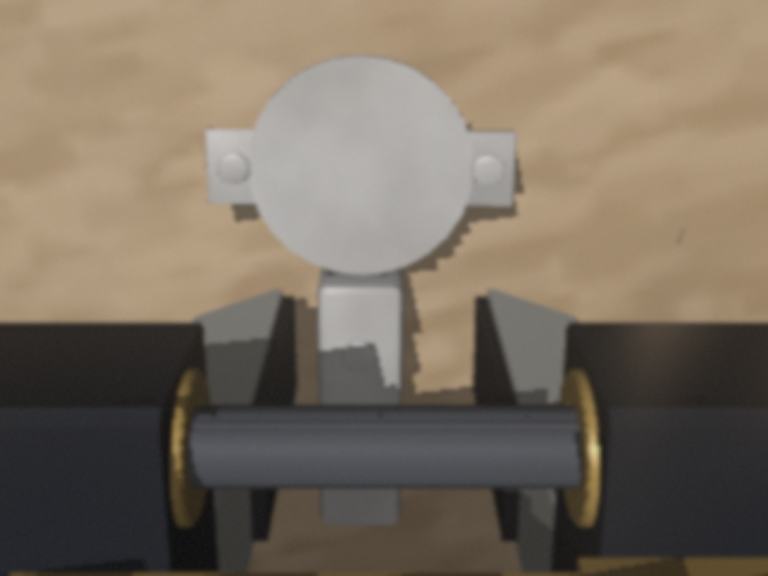

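The fingers now straddle the arm (pad inner faces at columns 295 and 475, arm 320–400). The pad scale, 5.3 px/mm against the cup's 5.37, puts the tips at about z = 10–12 mm. I'll go down about 6 mm more.

```bash
python3 -m inch '[0,0,0,0,0,0.002,0.26,0,0,0,0,0,0.001,0.26,0,0,0,0,0,0,0.26]'
python3 -m inch '[0,0,0,0,0,0.001,0.26,0,0,0,0,0,0.001,0.26,0,0,0,0,0,0,0.26]'; python3 -m inch '[0,0,0,0,0,0.001,0.26,0,0,0,0,0,0.001,0.26,0,0,0,0,0,0,0.26]'
```

```text
time: 7.53
tool_pos: [453.9, -64.2, -6.2]
tcp_rot: [3.142, 0.0, -0.214]
contact_force: [0.3, -0.6, 0.1]
grip_width: 33.7
finger_force: 0.0
time: 7.78
tool_pos: [454.0, -64.1, -7.7]
tcp_rot: [3.142, 0.0, -0.214]
contact_force: [0.4, 0.5, 0.1]
grip_width: 34.2
finger_force: 0.0
time: 8.03
tool_pos: [454.0, -64.1, -9.3]
tcp_rot: [3.142, 0.0, -0.214]
contact_force: [-0.7, -0.4, -0.3]
grip_width: 34.0
finger_force: 0.0
```

```bash
for i in 1 2 ; do :; done
python3 -m inch '[0,0,0,0,0,0.001,0.26,0,0,0,0,0,0.001,0.26,0,0,0,0,0,0,0.26]' | sed -n 2,4p
python3 -m inch '[0,0,0,0,0,0.001,0.26,0,0,0,0,0,0.001,0.26,0,0,0,0,0,0,0.26]' | sed -n 2,4p
python3 - <<'E'
from h import *
c=capture("wrist"); t=cv2.resize(c["image"][200:330,200:440,::-1],None,fx=3.3,fy=3.3,interpolation=cv2.INTER_CUBIC); cv2.imwrite("pics/w5.png",t)
E
```

```text
tool_pos: [454.0, -64.2, -10.9]
tcp_rot: [3.142, 0.0, -0.214]
contact_force: [0.2, -1.1, -0.9]
tool_pos: [454.0, -64.2, -12.5]
tcp_rot: [3.142, 0.0, -0.214]
contact_force: [-0.3, 0.7, 0.3]
```

View pics/w5.png

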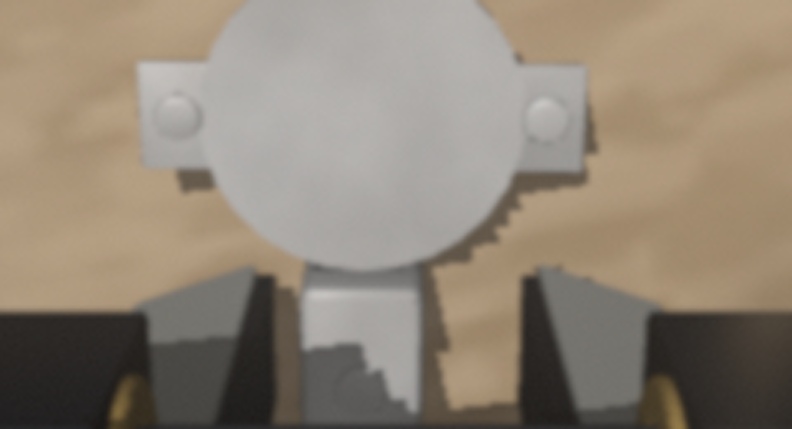

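The pads are now beside the arm with their tips at z ≈ 2 mm (gap edges at 275 and 522 give 7.26 px/mm, below the cup's 7.76). The tips therefore sit about 14.5 mm behind the reported TCP. I'll rise 1 mm and start the caged turn.

```bash
python3 -m inch '[0,0,0,0,0,-0.0012,0.26,0,0,-0.05,0.001,0.003,0,0.26,0,0,-0.05,0.001,0.003,0,0.26,0,0,-0.05,0.001,0.003,0,0.26,0,0,-0.05,0.001,0.003,0,0.26,0,0,-0.05,0.002,0.003,0,0.26,0,0,-0.05,0.002,0.003,0,0.26,0,0,-0.05,0.002,0.003,0,0.26,0,0,-0.05,0.002,0.003,0,0.26,0,0,0,0,0,0,0.26]'
python3 - <<'E'
from h import *
o=get_obs()
c=capture("wrist"); cv2.imwrite("pics/w6.png",c["image"][100:400,100:540,::-1])
E
```

```text
time: 9.42
tool_pos: [464.8, -82.4, -11.3]
tcp_rot: [3.141, -0.0, 0.388]
contact_force: [0.0, -0.1, 0.2]
grip_width: 33.8
finger_force: 0.0
```

View pics/w6.png

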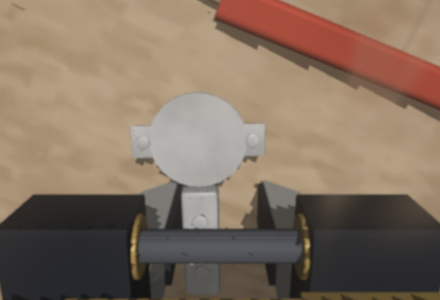

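The hinge now turns with the tool: its arm lies against the left finger, and the cup is ahead at crop (198,140). I'll carry on turning to yaw 1.57; from here on, measurement is numeric only.

```bash
python3 -m inch '[0,0,-0.05,0.002,0.003,0,0.26,0,0,-0.05,0.002,0.003,0,0.26,0,0,-0.05,0.002,0.003,0,0.26,0,0,-0.05,0.002,0.003,0,0.26,0,0,-0.05,0.002,0.003,0,0.26,0,0,-0.05,0.002,0.003,0,0.26,0,0,-0.05,0.002,0.003,0,0.26,0,0,-0.05,0.002,0.003,0,0.26]'
cat >> h.py <<'E'
def cups(c,z=12,lo=None):
    """grey (unsaturated, bright) blobs"""
    hsv=cv2.cvtColor(c["image"],cv2.COLOR_RGB2HSV)
    m=((hsv[...,1]<32)&(hsv[...,2]>120)).astype(np.uint8)
    m=cv2.morphologyEx(m,cv2.MORPH_OPEN,np.ones((3,3)))
    n,l,s,ce=cv2.connectedComponentsWithStats(m)
    for i in range(1,n):
        if s[i,4]>60:
            cnt=cv2.findContours((l==i).astype(np.uint8),cv2.RETR_EXTERNAL,cv2.CHAIN_APPROX_NONE)[0][0][:,0]
            W=w(c,cnt,z); print("px box",s[i].tolist(),"world x",W[:,0].min(),W[:,0].max(),"y",W[:,1].min(),W[:,1].max(),"cen",w(c,ce[i],z)[0])
E
python3 - <<'E'
from h import *
to(480,-100,-11,1.57)
cups(capture("wrist"))
E
```

```text
time: 10.13
tool_pos: [485.7, -89.5, -11.4]
tcp_rot: [-3.141, 0.0, 0.987]
contact_force: [-1.0, -0.2, 1.3]
grip_width: 33.9
finger_force: 0.1
t 10.13 p [485.7 -89.5 -11.4] rot [-3.141  0.     0.987] gap 33.9 F [-1.  -0.2  1.3]
az total -0.3888 shift units total [-0.0132 -0.0071 -0.0006]
px box [458, 0, 119, 35, 2657] world x 590.9 626.0 y -39.5 -15.2 cen [606.  -29.1]
px box [558, 0, 82, 139, 5697] world x 617.1 635.9 y -92.9 -39.8 cen [626.7 -62.8]
px box [232, 198, 134, 95, 8373] world x 467.1 520.3 y -79.2 -38.2 cen [493.9 -58.3]
px box [282, 296, 19, 15, 208] world x 471.6 481.4 y -81.1 -74.3 cen [476.  -77.8]
```

```bash
python3 -m inch '[0,0,-0.05,0.003,0.0012,0,0.26,0,0,-0.05,0.003,0.0012,0,0.26,0,0,-0.05,0.003,0.0012,0,0.26,0,0,-0.05,0.003,0.0012,0,0.26,0,0,-0.05,0.003,0.0012,0,0.26,0,0,-0.05,0.003,0.0012,0,0.26,0,0,-0.05,0.003,0.0012,0,0.26,0,0,-0.05,0.003,0.0012,0,0.26]'
python3 - <<'E'
from h import *
to(495,210,-11,1.57)
cups(capture("wrist"))
E
```

```text
time: 10.85
tool_pos: [498.9, -73.9, -11.4]
tcp_rot: [-3.142, 0.0, 1.586]
contact_force: [0.0, 0.1, 0.1]
grip_width: 33.8
finger_force: 0.1
t 10.85 p [498.9 -73.9 -11.4] rot [-3.142  0.     1.586] gap 33.8 F [0.  0.1 0.1]
az total 0.0103 shift units total [ 0.3548 -0.0052 -0.0005]
px box [552, 140, 88, 189, 8740] world x 590.5 634.9 y -79.8 1.4 cen [615.3 -28.6]
px box [248, 212, 118, 50, 3343] world x 467.5 516.9 y -50.4 -28.8 cen [493.  -39.1]
```

```bash
python3 -m inch '[0,0,0,0.006,0,0,0.26,0,0,0,0.01,0,0,0.26,0,0,0,0.01,0,0,0.26,0,0,0,0.01,0,0,0.26,0,0,0,0.01,0,0,0.26,0,0,0,0.01,0.001,0,0.26,0,0,0,0.01,0.001,0,0.26,0,0,0,0.01,0.001,0,0.26,0,0,0,0.01,0.001,0,0.26,0,0,0,0.01,0.001,0,0.26]'
python3 -m inch '[0,0,0,0.01,0.002,0,0.26,0,0,0,0.01,0.002,0,0.26,0,0,0,0.01,0.002,0,0.26,0,0,0,0.01,0.002,0,0.26,0,0,0,0.01,0.002,0,0.26,0,0,0,0.01,0.002,0,0.26,0,0,0,0.01,0.002,0,0.26,0,0,0,0.01,0.002,0,0.26,0,0,0,0.01,0.002,0,0.26,0,0,0,0.01,0.002,0,0.26]'
python3 - <<'E'
from h import *
to(520,232,-11,1.57)
cups(capture("wrist"))
E
```

```text
time: 11.73
tool_pos: [502.0, 3.7, -11.4]
tcp_rot: [3.142, 0.0, 1.586]
contact_force: [0.1, -0.3, 0.3]
grip_width: 33.8
finger_force: 0.2
time: 12.57
tool_pos: [516.8, 83.8, -11.4]
tcp_rot: [-3.142, 0.0, 1.586]
contact_force: [-0.1, -0.4, -0.2]
grip_width: 33.9
finger_force: 0.2
t 12.57 p [516.8  83.8 -11.4] rot [-3.142  0.     1.586] gap 33.9 F [-0.1 -0.4 -0.2]
az total 0.0105 shift units total [ 0.1852  0.0039 -0.0006]
px box [248, 212, 117, 51, 3337] world x 485.4 534.3 y 106.9 128.9 cen [510.8 118.6]
```

```bash
python3 -m inch '[0,0,0,0.01,0.001,0,0.26,0,0,0,0.01,0.001,0,0.26,0,0,0,0.01,0.001,0,0.26,0,0,0,0.01,0,0,0.26,0,0,0,0.01,0,0,0.26,0,0,0,0.01,0,0,0.26,0,0,0,0.01,0,0,0.26,0,0,0,0.01,0,0,0.26,0,0,0,0.01,0,0,0.26,0,0,0,0.01,0,0,0.26]'
python3 -m inch '[0,0,0,0.01,0,0,0.26,0,0,0,0.01,0,0,0.26,0,0,0,0.01,0,0,0.26,0,0,0,0.01,0,0,0.26,0,0,0,0.01,0,0,0.26,0,0,0,0.01,0,0,0.26,0,0,0,0.01,0,0,0.26,0,0,0,0.008,0,0,0.26,0,0,0,0.004,0,0,0.26,0,0,0,0.002,0,0,0.26]'
python3 - <<'E'
from h import *
to(520,232,-11,1.57)
cups(capture("wrist"))
E
```

```text
time: 13.45
tool_pos: [517.8, 163.9, -11.4]
tcp_rot: [-3.142, 0.0, 1.586]
contact_force: [0.4, -1.2, 0.3]
grip_width: 33.5
finger_force: 0.2
time: 14.28
tool_pos: [516.8, 230.8, -11.5]
tcp_rot: [3.141, 0.0, 1.586]
contact_force: [-1.0, 0.2, -0.5]
grip_width: 34.2
finger_force: 0.2
t 14.28 p [516.8 230.8 -11.5] rot [3.141 0.    1.586] gap 34.2 F [-1.   0.2 -0.5]
az total 0.011 shift units total [ 0.0014  0.004  -0.0006]
px box [361, 50, 32, 35, 867] world x 529.6 541.1 y 324.7 336.2 cen [535.4 330.6]
px box [0, 58, 11, 30, 256] world x 395.7 400.7 y 321.4 331.3 cen [398.3 326.1]
px box [0, 207, 17, 28, 381] world x 383.2 391.1 y 264.6 276.0 cen [387.2 270. ]
px box [249, 213, 132, 52, 3420] world x 485.8 541.1 y 253.0 275.5 cen [511.5 265. ]
px box [0, 291, 24, 28, 497] world x 374.6 386.1 y 225.9 239.0 cen [380.7 233. ]
px box [244, 346, 147, 6, 725] world x 482.0 548.4 y 211.5 214.5 cen [518.9 212.8]
```

```bash
python3 -m inch '[0,0,0,-0.003,0,0,0.1,0,0,0,0,0,0,0.1,0,0,0,0,0,0,0.1,0,0,0,0,0,-0.01,0.1,0,0,0,0,0,-0.03,0.1,0,0,0,0,0,-0.04,0.1,0,0,0,0,0,-0.04,0.26,0,0,-0.048,0,0,-0.03,0.26,0,0,0,0,0,0,0.26]'
python3 - <<'E'
from h import *
to(623.5,-58,-11.5,1.658)
cups(capture("wrist"))
E
```

```text
time: 15.08
tool_pos: [520.0, 228.6, 114.7]
tcp_rot: [3.131, -0.002, 1.661]
contact_force: [0.6, -0.4, -0.4]
grip_width: 34.1
finger_force: 0.0
t 15.08 p [520.  228.6 114.7] rot [ 3.131e+00 -2.000e-03  1.661e+00] gap 34.1 F [ 0.6 -0.4 -0.4]
az total 0.002 shift units total [-0.3682  0.0977  0.1577]
px box [151, 76, 17, 17, 233] world x 396.4 407.3 y 320.8 331.2 cen [401.8 326.1]
px box [346, 89, 16, 17, 217] world x 529.4 540.1 y 324.5 335.1 cen [534.6 329.7]
px box [535, 102, 16, 17, 216] world x 662.0 673.1 y 328.0 338.8 cen [667.5 333.3]
px box [141, 155, 16, 16, 200] world x 387.6 398.3 y 267.1 277.9 cen [392.7 272.7]
px box [276, 174, 77, 118, 4084] world x 485.5 542.4 y 181.8 275.4 cen [511.6 241.9]
px box [533, 180, 15, 15, 190] world x 674.0 685.3 y 275.1 285.7 cen [679.6 280.5]
px box [0, 288, 23, 20, 279] world x 271.5 290.2 y 147.8 164.6 cen [279.7 157.6]
px box [238, 345, 157, 11, 1594] world x 461.4 591.6 y 120.9 139.3 cen [526.8 130.2]
```

```bash
python3 -m inch '[0,0,0,-0.036,0.0098,0,0.26,0,0,0,-0.0368,0.0098,0,0.26,0,0,0,-0.0368,0.0098,0,0.26,0,0,0,-0.0368,0.0098,0,0.26,0,0,0,-0.0368,0.0098,0,0.26,0,0,0,-0.0368,0.0098,0,0.26,0,0,0,-0.0368,0.0098,0,0.26,0,0,0,-0.0368,0.0098,0,0.26,0,0,0,-0.0368,0.0098,0,0.26,0,0,0,-0.0368,0.0098,0,0.26]' >/dev/null
python3 -m inch '[0,0,0,0,0,0,0.26,0,0,0,0,0,0,0.26]'
python3 - <<'E'
from h import *
to(623.5,-58,-11.5,1.658)
c=capture("wrist"); cups(c); cups(c,17)
E
```

```text
time: 16.13
tool_pos: [620.0, -59.6, 107.2]
tcp_rot: [-3.14, -0.001, 1.654]
contact_force: [-0.2, -0.3, -0.1]
grip_width: 34.3
finger_force: 0.0
t 16.13 p [620.  -59.6 107.2] rot [-3.140e+00 -1.000e-03  1.654e+00] gap 34.3 F [-0.2 -0.3 -0.1]
az total -0.0026 shift units total [0.0016 0.0046 0.1484]
px box [286, 155, 78, 125, 4443] world x 591.5 647.2 y -91.9 1.4 cen [621.  -32.6]
px box [540, 363, 43, 45, 1420] world x 812.3 843.4 y -192.1 -147.6 cen [ 829.2 -167.4]
px box [575, 363, 19, 45, 270] world x 847.8 853.3 y -190.4 -146.8 cen [ 850.7 -169.2]
px box [286, 155, 78, 125, 4443] world x 591.9 646.6 y -89.9 1.7 cen [620.9 -31.7]
px box [540, 363, 43, 45, 1420] world x 808.6 839.2 y -188.2 -144.5 cen [ 825.1 -164. ]
px box [575, 363, 19, 45, 270] world x 843.5 848.8 y -186.6 -143.8 cen [ 846.3 -165.7]
```

```bash
python3 -m inch '[0,0,0,0.0016,0.0046,0,0.26,0,0,0,0,0,0.03,0.26,0,0,0,0,0,0.03,0.26,0,0,0,0,0,0.03,0.26,0,0,0,0,0,0.03,0.26,0,0,0,0,0,0.015,0.26,0,0,0,0,0,0.01,0.26,0,0,0,0,0,0,0.26,0,0,0,0,0,0,0.26]'
python3 - <<'E'
from h import *
to(623.5,-58,-11.3,1.658)
cups(capture("wrist"))
E
```

```text
time: 16.93
tool_pos: [624.6, -56.0, -6.8]
tcp_rot: [3.141, 0.0, 1.658]
contact_force: [-0.8, -0.6, -0.1]
grip_width: 34.1
finger_force: 0.0
t 16.93 p [624.6 -56.   -6.8] rot [3.141 0.    1.658] gap 34.1 F [-0.8 -0.6 -0.1]
az total 0.0003 shift units total [-0.0024 -0.0016  0.0057]
px box [250, 180, 133, 69, 6224] world x 590.9 647.8 y -28.5 1.5 cen [619.4 -14.1]
```

```bash
python3 -m inch '[0,0,0,0,-0.001,0.0055,0.26,0,0,0,0.006,0,0,0.26,0,0,0,0.01,0,0,0.26,0,0,0,0.01,0,0,0.26,0,0,0,0.01,0,0,0.26,0,0,0,0.01,0,0,0.26,0,0,0,0.01,0,0,0.26,0,0,0,0.01,0,0,0.26,0,0,0,0.01,0,0,0.26,0,0,0,0.01,0,0,0.26]'
python3 -m inch '[0,0,0,0.01,0,0,0.26,0,0,0,0.01,0,0,0.26,0,0,0,0.01,0,0,0.26,0,0,0,0.01,0,0,0.26,0,0,0,0.01,0,0,0.26,0,0,0,0.01,0,0,0.26,0,0,0,0.01,0,0,0.26,0,0,0,0.01,0,0,0.26,0,0,0,0.01,0,0,0.26,0,0,0,0.01,0,0,0.26]'
python3 - <<'E'
from h import *
to(599,230,-11.3,1.658)
cups(capture("wrist"))
E
```

```text
time: 17.82
tool_pos: [617.3, 13.0, -11.8]
tcp_rot: [3.141, 0.0, 1.658]
contact_force: [-0.1, -0.4, -0.5]
grip_width: 33.9
finger_force: 0.5
time: 18.65
tool_pos: [610.3, 92.6, -11.9]
tcp_rot: [-3.142, 0.0, 1.658]
contact_force: [0.6, -1.4, 1.0]
grip_width: 33.6
finger_force: 0.5
t 18.65 p [610.3  92.6 -11.9] rot [-3.142  0.     1.658] gap 33.6 F [ 0.6 -1.4  1. ]
az total -0.0002 shift units total [ 0.1724  0.0009 -0.0007]
px box [19, 0, 60, 68, 3610] world x 491.9 514.8 y 183.0 205.6 cen [503.3 194.7]
px box [519, 62, 32, 34, 860] world x 674.5 686.3 y 188.7 200.2 cen [680.4 194.6]
px box [279, 221, 84, 31, 1531] world x 589.9 624.5 y 122.2 133.9 cen [607.3 127.7]
px box [0, 291, 24, 27, 485] world x 469.3 480.4 y 78.2 91.4 cen [474.8  85.4]
px box [271, 346, 116, 7, 536] world x 589.2 641.3 y 72.2 78.1 cen [616.9  75.1]
```

```bash
python3 -m inch '[0,0,0,0.01,0,0,0.26,0,0,0,0.01,0,0,0.26,0,0,0,0.01,0,0,0.26,0,0,0,0.01,0,0,0.26,0,0,0,0.01,0,0,0.26,0,0,0,0.01,0,0,0.26,0,0,0,0.01,0,0,0.26,0,0,0,0.01,0,0,0.26,0,0,0,0.01,0,0,0.26]'
python3 -m inch '[0,0,0,0.01,0,0,0.26,0,0,0,0.01,0,0,0.26,0,0,0,0.01,0,0,0.26,0,0,0,0.01,0,0,0.26,0,0,0,0.01,0,0,0.26,0,0,0,0.01,0,0,0.26,0,0,0,0.007,0,0,0.26,0,0,0,0.004,0,0,0.26,0,0,0,0.002,0,0,0.26]'
python3 -m inch '[0,0,0,-0.003,0,0,0.1,0,0,0,0,0,0,0.1,0,0,0,0,0,0,0.1,0,0,0,0,0,-0.01,0.1,0,0,0,0,0,-0.03,0.1,0,0,0,0,0,-0.04,0.1,0,0,0,0,0,-0.04,0.1,0,0,0,0,0,-0.03,0.1,0,0,0,0,0,0,0.1]'
python3 - <<'E'
from h import *
c=capture("wrist"); cups(c)
E
```

```text
time: 19.45
tool_pos: [604.0, 164.3, -11.9]
tcp_rot: [-3.142, 0.0, 1.658]
contact_force: [0.1, -1.0, -0.3]
grip_width: 33.7
finger_force: 0.4
time: 20.2
tool_pos: [598.9, 222.3, -11.9]
tcp_rot: [-3.142, 0.0, 1.658]
contact_force: [0.9, -0.9, -0.2]
grip_width: 34.1
finger_force: 0.4
time: 20.95
tool_pos: [602.5, 219.9, 115.1]
tcp_rot: [3.131, -0.002, 1.658]
contact_force: [1.0, -0.4, 0.9]
grip_width: 41.0
finger_force: 0.0
px box [17, 48, 17, 18, 244] world x 391.3 402.1 y 321.6 332.1 cen [396.6 326.8]
px box [218, 62, 16, 18, 234] world x 524.5 534.6 y 324.7 335.5 cen [529.5 330.2]
px box [412, 75, 17, 18, 229] world x 656.7 667.9 y 328.2 339.2 cen [662.3 333.8]
px box [13, 131, 17, 16, 213] world x 381.6 392.9 y 267.9 278.5 cen [387.4 273.3]
px box [164, 151, 78, 67, 3047] world x 486.4 542.2 y 226.2 275.6 cen [513.7 254.7]
px box [417, 156, 16, 15, 197] world x 668.6 679.8 y 275.8 286.1 cen [674.3 281. ]
px box [538, 163, 102, 47, 3631] world x 760.1 839.5 y 254.6 293.1 cen [799.2 274.3]
px box [276, 178, 76, 119, 3971] world x 568.3 624.3 y 169.5 263.6 cen [598.4 229.2]
px box [185, 263, 11, 11, 99] world x 500.7 508.4 y 181.4 189.8 cen [504.9 185.9]
px box [402, 279, 14, 13, 146] world x 671.7 682.4 y 180.0 190.6 cen [676.9 185.3]
px box [0, 291, 23, 28, 409] world x 352.2 372.1 y 129.9 154.7 cen [361.2 144.1]
px box [267, 346, 136, 6, 660] world x 567.7 680.8 y 118.3 129.5 cen [627.4 123.6]
```

Both hinges are inside (A y ≈ 182–283, B y ≈ 170–264, opening at ≈ 154–157), but B's margin is slim. I'll push it a little deeper.

```bash
python3 -m inch '[0,0,0,-0.004,-0.0045,0,0.26,0,0,0,0,0,0.01,0.26,0,0,0,0,0,0.035,0.26,0,0,0,0,0,0.035,0.26,0,0,0,0,0,0.035,0.26,0,0,0,0,0,0.02,0.26,0,0,0,0,0,0.01,0.26,0,0,0,0,0,0.01,0.26,0,0,0,0,0,0,0.26,0,0,0,0,0,0,0.26]'
python3 -c "
from h import *
to(597,242,-11.5,1.658); cups(capture('wrist'))"
```

```text
time: 21.83
tool_pos: [596.1, 215.8, -15.6]
tcp_rot: [3.141, 0.0, 1.658]
contact_force: [-0.3, 0.1, -0.0]
grip_width: 33.9
finger_force: 0.0
t 21.83 p [596.1 215.8 -15.6] rot [3.141 0.    1.658] gap 33.9 F [-0.3  0.1 -0. ]
az total -0.0002 shift units total [ 0.0326  0.004  -0.0052]
px box [132, 0, 30, 10, 232] world x 521.1 531.0 y 327.0 330.3 cen [526.2 328.8]
px box [539, 1, 35, 38, 1015] world x 661.2 672.9 y 330.6 342.1 cen [667.  336.5]
px box [52, 159, 145, 91, 9116] world x 486.0 542.6 y 238.4 275.5 cen [514.2 257.1]
px box [536, 170, 30, 30, 719] world x 674.0 685.7 y 274.5 285.9 cen [679.9 280.3]
px box [259, 208, 138, 73, 4707] world x 568.0 623.8 y 232.8 263.7 cen [597.7 250.7]
px box [0, 290, 25, 35, 593] world x 458.0 469.6 y 200.3 217.0 cen [463.4 209.8]
px box [314, 309, 32, 15, 322] world x 592.8 606.4 y 212.8 220.3 cen [599.4 217.1]
px box [240, 346, 152, 8, 1126] world x 561.7 628.4 y 196.1 204.2 cen [596.6 199.9]
```

```bash
python3 -m inch '[0,0,0,0,0.003,-0.005,0.26,0,0,0,0.005,0,0,0.26,0,0,0,0.007,0,0,0.26,0,0,0,0.007,0,0,0.26,0,0,0,0.006,0,0,0.26,0,0,0,0.005,0,0,0.26,0,0,0,0.002,0,0,0.26,0,0,0,-0.003,0,0,0.1,0,0,0,0,0,0,0.1,0,0,0,0,0,0,0.1]'
python3 -m inch '[0,0,0,0,0,-0.01,0.1,0,0,0,0,0,-0.03,0.1,0,0,0,0,0,-0.04,0.1,0,0,0,0,0,-0.04,0.1,0,0,0,0,0,-0.03,0.1,0,0,0,-0.03,0,-0.03,0.1,0,0,0,-0.05,0,-0.02,0.1,0,0,0,-0.05,0,0,0.1,0,0,0,-0.05,0,0,0.1,0,0,0,-0.05,0,0,0.1]'
python3 -m inch '[0,0,0,-0.05,-0.02,0,0.1,0,0,0,-0.05,-0.02,0,0.1,0,0,0,-0.05,-0.02,0,0.1,0,0,0,-0.05,-0.02,0,0.1,0,0,0,-0.05,-0.02,0,0.1,0,0,0,-0.05,-0.02,0,0.1,0,0,0,-0.05,-0.02,0,0.1,0,0,0,-0.05,-0.02,0,0.1,0,0,0,0,0,0,0.1]'
python3 - <<'E'
from h import *
import pickle
c=capture("top"); c0=pickle.load(open("c0.pkl","rb")); cups(c)
for k in (c0,c):
    im=k["image"].astype(int); m=(im[...,0]>110)&(im[...,1]<70); m[:225]=0;m[250:]=0;m[:,:340]=0;m[:,430:]=0
    ys,xs=np.nonzero(m); print("pencil px",len(xs),xs.min() if len(xs) else 0,xs.max() if len(xs) else 0,ys.mean() if len(xs) else 0)
E
```

```text
time: 22.72
tool_pos: [596.2, 238.8, -12.0]
tcp_rot: [-3.141, 0.0, 1.657]
contact_force: [-0.3, 0.5, -0.1]
grip_width: 41.1
finger_force: 0.0
time: 23.55
tool_pos: [612.2, 55.4, 149.0]
tcp_rot: [3.14, 0.0, 1.658]
contact_force: [0.6, -0.2, -0.0]
grip_width: 40.9
finger_force: 0.0
time: 24.3
tool_pos: [513.4, -269.2, 148.4]
tcp_rot: [3.141, 0.004, 1.651]
contact_force: [0.4, -0.1, 0.4]
grip_width: 41.2
finger_force: 0.0
px box [225, 118, 12, 34, 273] world x 763.0 853.1 y 259.5 292.4 cen [808.3 275.9]
px box [381, 134, 35, 22, 680] world x 765.5 821.5 y -211.9 -121.7 cen [ 794. -166.]
px box [226, 205, 35, 19, 297] world x 571.7 619.1 y 190.1 278.1 cen [597.4 245.5]
px box [227, 235, 15, 18, 196] world x 496.4 540.8 y 235.2 271.6 cen [516.7 252.6]
px box [243, 245, 19, 7, 82] world x 500.8 515.6 y 183.7 230.4 cen [508.7 207.4]
px box [298, 392, 95, 85, 1860] world x -45.1 151.8 y -157.2 76.8 cen [ 68.8 -66.6]
px box [306, 412, 33, 15, 339] world x 69.4 104.2 y -22.6 56.6 cen [89.  16.2]
pencil px 314 353 415 235.9936305732484
pencil px 313 353 415 236.00638977635782
```

The top view puts both hinges inside the bay (A y from 184, B y from 190, both flat). The pencil hasn't moved and the arm is clear, so I'm handing in.

```bash
python3 -c "
from plant import *
print(close_job())"
```

```text
the job is handed in; nothing more can be done
None
```

I swept both hinges flat into the bay, at least 25 mm past its open side, with the pencil unmoved, and handed the job in at about 24 s; no verdict came back.

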